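# Fetch the orange colour from the closed colour box

## Task

The orange paint bowl is wanted, but it is shut in the white colour box, and two jars stand on the box's clear hinged lid. Set both jars aside upright on the table, open the lid, and stand the orange bowl in the middle of the empty white saucer; then shut the lid and stand each jar back on it just where it stood before. Nothing may be tipped over, and the pale green bowl, the green water dropper and the upside-down rice bowl are left alone.

Things in the scene. Friction and masses are not known exactly. Their poses are not given: they have to be found in the camera images.
- colour_box: fixed white tub with a clear hinged lid; 105 mm along own x, 195 mm along own y, 45 mm high, walls 4 mm; origin at the centre of its underside, z up. Front at own -x, turned to the robot's left; the hinge line runs along own y at x = +52.5 mm, z = 45 mm. Felt floor 6 mm above the origin; the orange bowl stands about the middle of it. The closed lid's top is 49 mm above the origin
- lid (a joint): the lid's hinge angle: 0 shut, grows to 1.8 as the front edge rises and goes over to the back (upright at 1.57). The hinge is stiff (0.1 N m): the lid stays where it is left. Open, it stands 108 mm above the rim
- lid_tab (a point): grip point on the blue tab that stands up from the middle of the lid's front edge; tab 10 mm thick along the box's y, 20 mm along the lid, 36 mm high. The point is 26 mm above the lid's top; with the lid shut it is 93 mm in front of the hinge line and 30 mm above it. With the fingers closing along the hinge line the tab can turn between them as the lid swings
- jar_teal: teal paint jar with red screw cap, round, 58 mm in diameter, 62 mm high, 0.16 kg; origin at the centre of its underside, z up. The two jars stand upright on the closed lid, one near each end, about 126 mm apart, either way round, with the bowl seen between them
- jar_white: white paint jar with red screw cap, round, 50 mm in diameter, 50 mm high, 0.13 kg; origin at the centre of its underside, z up. The table to the left of the box is always free for setting jars aside: at y = 0.43 m, x from 0.42 to 0.56 m (table edge at y = 0.48)
- orange_bowl: small bowl of orange paint, round, 62 mm in diameter at the rim and 44 mm at the foot, 25 mm high, 0.09 kg; origin at the centre of its underside, z up; inside the box, seen through the lid (brownish in its shade). Along the box's y there is over 55 mm of free floor on each side of it
- saucer: loose empty white saucer, 102 mm in diameter, 10 mm high; origin at the centre of its underside, z up. A bowl set on it stands about 7 mm above the table. It stands between the box and the robot, so near the open lid that a wide gripper should be turned clear of it
- green_bowl: bystander: small bowl of pale green paint, 62 mm in diameter, 25 mm high, on the table; origin at the centre of its underside; not to be moved
- water_dropper: bystander: round lime-green glazed water dropper, 71 mm in diameter and height; origin at the centre of its underside; not to be moved
- painted_bowl: bystander: white rice bowl upside down with a teal band, 128 mm in diameter, 59 mm high; origin at the centre of its underside; not to be moved. Apart from it a fixed row of plain white bowls stands left of the robot's base (x from -0.15 to 0.3, y from 0.27 to 0.45, up to 0.10 m high): an arm with a low shoulder can strike it as it swings to the middle; leaning the gripper to the left helps
Things that resemble listed ones, but are neither listed nor needed, are in the scene too. Leave any grey look-alike of the jar_white alone.

How it is judged:
By the outcome, as a careful person would: the job done as asked, in the order asked, and still so for the second after the job is handed in, with the robot touching nothing.
It also fails if it takes over 144 s, if anything falls off the work surface, if the arm or the gripper's body presses on something with over 40 N, if the wrist force passes 120 N, or if a joint passes its speed limit or range.

## Robot

A 7-joint arm with a two-finger parallel gripper is mounted at the origin on the work surface; the furniture and walls round the work are solid. World frame = base frame: x ahead of the robot, y to its left, z up, the work surface at z = 0. Lengths are in m, angles in rad, forces in N, time in s.
With the tool pointing down it reaches from about 0.425 to 0.925 m from the base axis. Payload 6.8 kg.
Tool frame: the origin (TCP) lies on the front face of the gripper's body, between the roots of the fingers; the fingertips stand 73 mm ahead of it and the grasp point (between the pads) lies 54 mm ahead of it (env.nose_length is the distance from the TCP to the fingertips, in m); z points along the fingers, y is the line along which they close (so a half turn about z gives the same grasp; the last joint's range is limited). The gripper opens to 85 mm and grips with 20 to 120 N. Pads are 22 mm wide; open, the fingers measure 114 mm over their backs; the gripper's body (76 mm by 85 mm) begins 54 mm behind the grasp point. The pads swing forward as they close: fully open they stand 13 mm farther back than shut.
Start: joints at [1.138, 0.477, 0.022, 1.555, -0.011, 1.109, -0.083], TCP at [0.215, -0.64, 0.304] pointing down, gripper open.
Joint ranges: [-2.96, 2.96], [-0.34, 2.1], [-1.41, 1.46], [0.24, 2.44], [-1.37, 4.51], [0.17, 1.92], [-2.96, 2.96]. Speed limits (rad/s): [2.39, 2.39, 3.14, 3.14, 3.14, 3.14, 3.14].

## Interface

Orientations are given as a unit quaternion [w, x, y, z].
In Python, from cell import env, kin, camera, calibration, job gives the robot as it stands. The module is installed in compiled form; this text tells all that it offers. Calls block until the motion is done:
- env.reach(position, orientation): joint-space move of the TCP to a pose.
- env.movel(position, velocity=0.15, rot=None, stop_force=None): straight line of the TCP; rot=None keeps the orientation; velocity is the mean speed in m/s. With stop_force (N) it stops when the force on the tool has changed by that much, and returns True; else False.
- env.goto_joints(angles): joint-space move.
- env.grip(opening, f_grip=None): finger opening in m; f_grip is the grip in N (None keeps the last); returns when the fingers have stopped.
- env.dwell(seconds).
- kin.inverse_kinematics(position, orientation): joint angles nearest the present ones, or None.
- env.get_state(): the state.
- camera(name): name is "scene" or "top"; returns (picture, depth): 420x560x3 uint8, blue, green, red; 420x560 float32, m along the optical axis (not along the pixel's ray), 0 where there is no reading.
- calibration(name): a dict with "fx", "fy", "cx", "cy" (pixels), "k1" (the pictures are not rectified: a ray, as slopes to the right and down, at radius r is drawn at 1 + k1 r^2 times it, then the intrinsics apply), "rvec" (rotation vector, rad) and "tvec" (3), from world to camera coordinates, as OpenCV has them. Camera axes: x right, y down, z forward; pixel columns grow to the right and rows downward; lengths in m; the calibration is good to about 2 mm. A picture is of the moment at which its call begins. calibration takes no time and is no camera call.
A pose or a line that the arm cannot do raises env.PlanningError and nothing moves.
- job.job_done(): hands the job in; it is judged then, once.
The state is a dict: "time": time; "qpos": joint angles; "joint_velocities": joint speeds; "joint_torque": joint torques, N m; "tcp_pos": TCP position; "orientation": TCP orientation; "force": force on the tool from outside, world axes, zero at the start; "torque": the same for the moment, N m; "opening": finger opening in m; "gripper_force": force on a finger pad.
Only numpy, scipy, OpenCV 4.12 (cv2) and the standard library are available. Lean on these libraries where they do the work, as an engineer would, in place of code of your own. Each camera call takes 0.05 s, during which the arm holds its last target. There are 200 camera calls.

## Working session

There is one attempt and no reset: what is moved stays moved. The work goes in short steps, each a Python script; the robot and the scene stay as the last script left them, time stands still between calls to the robot, and variables do not carry over. Pictures are saved under pics/ and viewed, at most 14 in all, crops included, and the job is handed in when it is done.

```bash
mkdir -p pics; cat > h.py <<'E'
import numpy as np, cv2
from scipy.spatial.transform import Rotation as R
from cell import env, kin, camera, calibration, job
def cal(n):
    c=calibration(n); M=R.from_rotvec(np.ravel(c["rvec"])).as_matrix(); return c,M,np.ravel(c["tvec"])
def ray(n,u,v):
    c,M,t=cal(n); K=np.array([[c["fx"],0,c["cx"]],[0,c["fy"],c["cy"]],[0,0,1.]])
    p=cv2.undistortPoints(np.array([[[u,v]]],float),K,np.array([c["k1"],0,0,0.]))[0,0]
    return -M.T@t, M.T@np.array([p[0],p[1],1])   # camera centre, ray with unit depth
def onplane(n,u,v,z):
    o,d=ray(n,u,v); return o+d*(z-o[2])/d[2]
def proj(n,P):
    c,M,t=cal(n); q=M@np.asarray(P)+t; x,y=q[:2]/q[2]; s=1+c["k1"]*(x*x+y*y)
    return c["fx"]*x*s+c["cx"],c["fy"]*y*s+c["cy"]
def atdepth(n,u,v,dep):
    o,d=ray(n,u,v); return o+d*dep[int(v),int(u)]
def snap(n,f):
    im,d=camera(n); cv2.imwrite("pics/"+f,im); return im,d
E
python3 - <<'E'
from h import *
for n in("scene","top"):
    im,d=snap(n,n+"0.png"); np.savez(n+"0.npz",im=im,d=d); print(n,calibration(n),ray(n,280,210)[0])
s=env.get_state(); print(s["time"],s["orientation"],env.nose_length)
E
```

```text
scene {'fx': 427.8473529432359, 'fy': 427.8473529432359, 'cx': 276.15120281723057, 'cy': 208.11862901746142, 'k1': -0.06987941675477746, 'rvec': array([ 1.16713795, -2.09210065,  1.17483573]), 'tvec': array([0.39772986, 0.22846673, 0.66900519])} [-0.1702827   0.57865384  0.54232608]
top {'fx': 420.70209118869536, 'fy': 420.70209118869536, 'cx': 275.18441035834223, 'cy': 205.05656161612487, 'k1': -0.0049338199386796885, 'rvec': array([ 2.1155388 , -2.12450397,  0.2053546 ]), 'tvec': array([0.18597891, 0.49926553, 0.90342835])} [0.31740553 0.18428963 0.98251111]
0.1 [-8.11616187e-04  9.86848247e-01  1.61647275e-01 -1.94006411e-04] 0.0726
```

View pics/scene0.png

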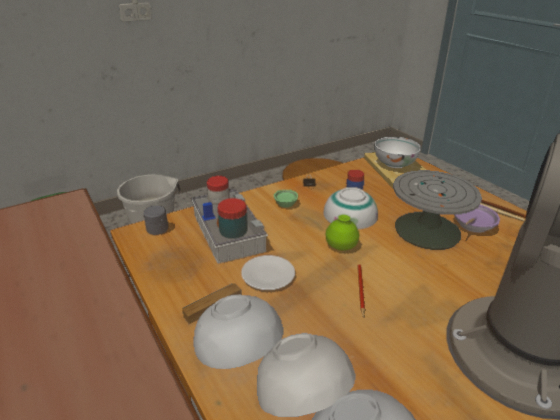

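View pics/top0.png

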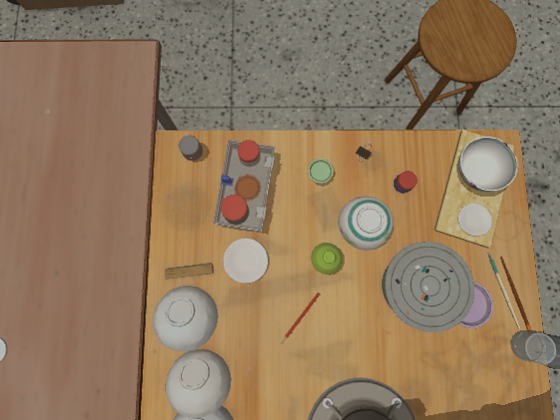

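The scene view shows the teal jar nearer the robot (scene 232,218) and the white jar farther off (218,190), with the tab at (208,211). In the top view the caps are at (234,208) and (248,151), the tab at (227,181), the saucer at (246,261), and the green bowl, dropper and rice bowl lie to the right.

```bash
python3 - <<'E'
from h import *
z=np.load("top0.npz"); im,d=z["im"],z["d"]; hsv=cv2.cvtColor(im,cv2.COLOR_BGR2HSV)
zs=np.load("scene0.npz"); hs=cv2.cvtColor(zs["im"],cv2.COLOR_BGR2HSV)
def blobs(hsv,lo,hi,roi,a=30):
    m=cv2.inRange(hsv,lo,hi); k=np.zeros_like(m); x0,x1,y0,y1=roi; k[y0:y1,x0:x1]=255
    n,l,s,c=cv2.connectedComponentsWithStats(m&k); return [(c[i],s[i]) for i in range(1,n) if s[i][4]>a]
roi=(210,290,130,240)
for lo,hi in(((0,130,90),(6,255,255)),((172,130,90),(180,255,255))):
    for c,s in blobs(hsv,lo,hi,roi): print("red",c,s, atdepth("top",*c,d).round(4),[onplane("top",*c,h).round(4) for h in(.111,.099)])
for c,s in blobs(hsv,(105,120,40),(130,255,255),roi,8): print("blue",c,s,atdepth("top",*c,d).round(4), onplane("top",*c,.08))
for c,s in blobs(hsv,(5,110,60),(20,255,255),(228,265,168,205),60): print("bowl",c,s,atdepth("top",*c,d).round(4),onplane("top",*c,.028))
for c,s in blobs(hsv,(0,0,170),(180,60,255),(215,275,235,290),200): print("saucer",c,s,atdepth("top",*c,d).round(4),onplane("top",*c,.01))
for c,s in blobs(hsv,(35,20,60),(90,255,255),(300,340,155,190),100): print("green",c,s,atdepth("top",*c,d).round(4))
# height map
c,M,t=cal("top"); cc=cv2.resize(im[125:245,200:300],None,fx=6,fy=5,interpolation=cv2.INTER_CUBIC) if 0 else cv2.resize(im[130:240,200:300],None,fx=5,fy=5,interpolation=cv2.INTER_CUBIC)
cv2.imwrite("pics/c1.png",cc)
sc=cv2.resize(zs["im"][165:295,140:300],None,fx=4.5,fy=4.5,interpolation=cv2.INTER_CUBIC); cv2.imwrite("pics/c2.png",sc)
E
```

```text
red [247.96952909 150.53462604] [238 140  21  22 361] [0.613  0.2432 0.0973] [array([0.6084, 0.2423, 0.111 ]), array([0.6124, 0.2431, 0.099 ])]
red [233.63419118 207.43382353] [221 195  27  26 544] [0.4834 0.2717 0.1094] [array([0.4831, 0.2715, 0.111 ]), array([0.4854, 0.2727, 0.099 ])]
blue [224.55 177.1 ] [221 176   8   3  20] [0.5565 0.2954 0.0834] [0.55743899 0.29576767 0.08      ]
blue [226.09090909 183.45454545] [222 182  10   3  11] [0.5492 0.2951 0.055 ] [0.54293545 0.29208938 0.08      ]
bowl [247.27309237 187.1686747 ] [235 175  26  27 498] [0.5416 0.2473 0.0498] [0.54680257 0.24874828 0.028     ]
saucer [244.96129032 260.20064516] [ 223  238   45   45 1550] [0.3791 0.2541 0.0053] [0.37879337 0.25380737 0.01      ]
green [320.33264033 170.55301455] [308 158  26  25 481] [0.5897 0.076  0.0155]
```

View pics/c1.png

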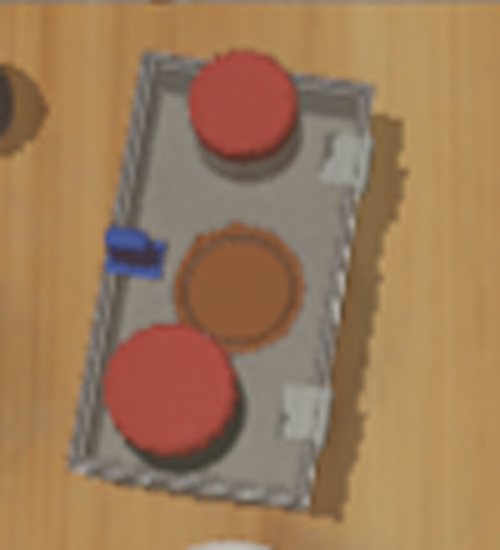

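View pics/c2.png

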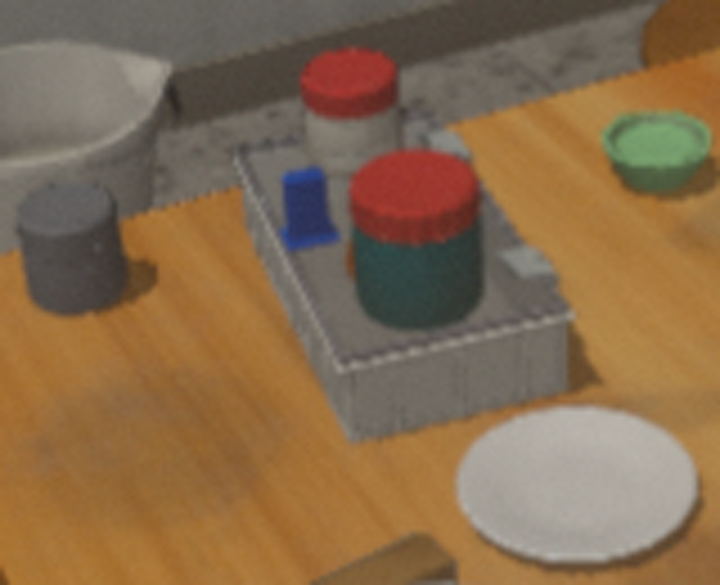

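The top crop shows the box corners at (149,55), (372,90), (305,505), (72,465), the tab's top at (127,239), and the bowl centred at (238,288). The scene crop shows the near top edge from (340,362) to (572,315) and the far front corner at (240,152).

```bash
python3 - <<'E'
from h import *
h=.047
P=[onplane("top",200+(a+.5)/5-.5,130+(b+.5)/5-.5,h) for a,b in((149,55),(372,90),(305,505),(72,465))]
S=[onplane("scene",140+(a+.5)/4.5-.5,165+(b+.5)/4.5-.5,h) for a,b in((240,152),(572,315),(340,362))]
P=np.array(P);S=np.array(S);print(P.round(4),S.round(4))
print(np.linalg.norm(P-np.roll(P,1,0),axis=1),P.mean(0), (S[0]+S[1])/2)
for Q in (P[0]-P[3],P[1]-P[2],P[1]-P[0],P[2]-P[3],S[0]-S[2],S[1]-S[2]): print(np.degrees(np.arctan2(Q[1],Q[0])).round(2))
im=np.load("scene0.npz")["im"];hs=cv2.cvtColor(im,cv2.COLOR_BGR2HSV)
# caps from scene: top ellipse centres (crop 415,186),(350,74)
for a,b,z in((415,187,.111),(350,74,.099)): print(onplane("scene",140+(a+.5)/4.5-.5,165+(b+.5)/4.5-.5,z).round(4))
print("saucer",onplane("scene",140+577/4.5,165+482/4.5,.01), "tabtop",onplane("scene",140+304/4.5,165+178/4.5,.085),onplane("top",200+127/5-.5,130+239/5-.5,.085))
E
```

```text
[[0.6542 0.2902 0.047 ]
 [0.6366 0.1861 0.047 ]
 [0.4422 0.2168 0.047 ]
 [0.4607 0.3216 0.047 ]] [[0.6477 0.2908 0.047 ]
 [0.4358 0.2199 0.047 ]
 [0.4575 0.3234 0.047 ]]
[0.19601783 0.10560897 0.19686661 0.10642612] [0.54843608 0.25364288 0.047     ] [0.54175132 0.25536397 0.047     ]
-9.21
-8.98
-99.58
-100.04
-9.72
-101.87
[0.4748 0.275  0.111 ]
[0.6047 0.2456 0.099 ]
saucer [0.37258845 0.25453321 0.01      ] tabtop [0.5455398  0.29677572 0.085     ] [0.55565101 0.29437043 0.085     ]
```

```bash
cat >> h.py <<'E'
A0=np.radians(-9.5)            # box own y in the world
def q(a,lean=None):            # tool down, closing line at angle a; lean = extra rotvec (world)
    y=np.array([np.cos(a),np.sin(a),0]); z=np.array([0,0,-1.]); r=R.from_matrix(np.c_[np.cross(y,z),y,z])
    if lean is not None: r=R.from_rotvec(lean)*r
    x=r.as_quat(); return np.r_[x[3],x[:3]]
def st(*k):
    s=env.get_state(); print("t %.1f"%s["time"],np.round(s["tcp_pos"],4),"op %.4f"%s["opening"],"F",np.round(s["force"],1),*[s[i] for i in k])
E
python3 - <<'E'
from h import *
for a in (A0,A0+np.pi,np.radians(80),np.radians(-100)):
  for p in ((.48,.273,.25),(.48,.273,.134),(.61,.244,.131),(.43,.43,.085),(.43,.43,.25),(.55,.43,.08),(.55,.29,.13),(.55,.19,.22),(.55,.17,.19),(.546,.251,.08),(.376,.254,.09),(.376,.254,.25)):
    j=kin.inverse_kinematics(np.array(p),q(a)); print(np.degrees(a).round(),p,None if j is None else np.round(j,2))
E
```

```text
-10.0 (0.48, 0.273, 0.25) [ 0.14  0.53 -1.01  1.86  0.52  1.05 -1.25]
-10.0 (0.48, 0.273, 0.134) [ 0.06  0.69 -0.92  1.94  0.72  0.88 -1.4 ]
-10.0 (0.61, 0.244, 0.131) [ 0.1   0.81 -0.86  1.68  0.71  0.99 -1.18]
-10.0 (0.43, 0.43, 0.085) [-0.25  0.84 -0.9   1.82  0.84  0.91 -1.71]
-10.0 (0.43, 0.43, 0.25) [-0.19  0.62 -0.99  1.73  0.57  1.11 -1.52]
-10.0 (0.55, 0.43, 0.08) [-0.35  0.84 -0.61  1.6   0.58  0.89 -1.35]
-10.0 (0.55, 0.29, 0.13) [ 0.07  0.8  -0.94  1.77  0.77  0.99 -1.36]
-10.0 (0.55, 0.19, 0.22) [ 0.29  0.63 -1.01  1.81  0.61  1.05 -1.12]
-10.0 (0.55, 0.17, 0.19) [ 0.29  0.64 -0.96  1.85  0.63  0.98 -1.1 ]
-10.0 (0.546, 0.251, 0.08) [ 0.02  0.79 -0.77  1.84  0.74  0.83 -1.29]
-10.0 (0.376, 0.254, 0.09) [-0.15  0.57 -0.7   2.19  0.66  0.61 -1.5 ]
-10.0 (0.376, 0.254, 0.25) [ 0.04  0.29 -0.89  2.08  0.29  0.9  -1.17]
170.0 (0.48, 0.273, 0.25) [ 0.24  0.62 -1.18  1.85  0.64  1.12  1.79]
170.0 (0.48, 0.273, 0.134) [ 0.22  0.86 -1.19  1.93  0.94  1.06  1.58]
170.0 (0.61, 0.244, 0.131) [ 0.27  1.   -1.2   1.67  0.99  1.2   1.79]
170.0 (0.43, 0.43, 0.085) [-0.1   1.03 -1.2   1.
[... 1559 characters left out ...]
0.61, 0.244, 0.131) [-0.17  0.68 -0.44  1.7   0.36  0.84 -2.51]
-100.0 (0.43, 0.43, 0.085) [-0.61  0.67 -0.37  1.84  0.36  0.69 -2.93]
-100.0 (0.43, 0.43, 0.25) [-0.37  0.52 -0.7   1.74  0.38  1.03 -2.95]
-100.0 (0.55, 0.43, 0.08) [-0.37  0.83 -0.57  1.6   0.55  0.87 -2.91]
-100.0 (0.55, 0.29, 0.13) [-0.16  0.67 -0.59  1.78  0.49  0.84 -2.73]
-100.0 (0.55, 0.19, 0.22) [ 0.03  0.49 -0.61  1.83  0.34  0.93 -2.48]
-100.0 (0.55, 0.17, 0.19) [ 0.    0.5  -0.53  1.87  0.33  0.86 -2.44]
-100.0 (0.546, 0.251, 0.08) [-0.21  0.68 -0.43  1.86  0.43  0.69 -2.64]
-100.0 (0.376, 0.254, 0.09) [-0.47  0.49 -0.32  2.21  0.32  0.49 -2.78]
-100.0 (0.376, 0.254, 0.25) [ 0.26  0.41 -1.18  2.07  0.46  0.97 -2.91]
```

```bash
python3 - <<'E'
from h import *
env.reach(np.array([.48,.26,.30]),q(A0)); st("qpos")
env.movel(np.array([.480,.273,.20])); env.movel(np.array([.480,.273,.134]),velocity=.08,stop_force=15); st()
env.grip(.0,f_grip=35); st("gripper_force")
env.movel(np.array([.480,.273,.22])); st()
snap("scene","s1.png")
E
```

```text
t 3.4 [0.4805 0.2593 0.2998] op 0.0855 F [0.3 0.  0.8] [ 0.20402316  0.46241506 -1.05121073  1.81957201  0.44469075  1.12109205
 -1.16981654]
t 5.2 [0.4802 0.2733 0.1344] op 0.0853 F [0.6 0.1 1.1]
t 5.5 [0.4805 0.2732 0.1348] op 0.0568 F [-0.2 -0.3  5.5] 36.46388429191575
t 6.3 [0.4797 0.2724 0.2192] op 0.0561 F [ 1.1 -0.1 -1.2]
```

View pics/s1.png

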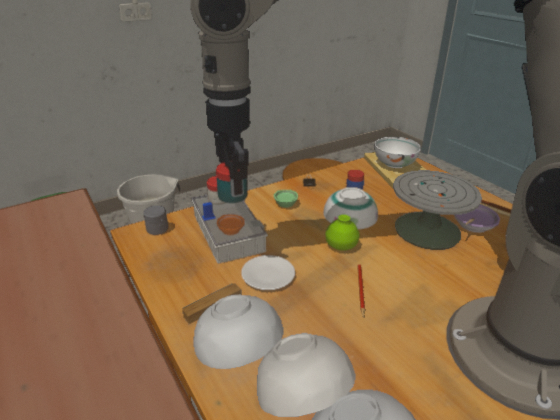

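The picture shows the teal jar held at (230,183), clear of the lid, with the orange bowl visible at (230,224).

```bash
python3 - <<'E'
from h import *
env.movel(np.array([.430,.430,.20]),velocity=.25)
env.movel(np.array([.430,.430,.100]),velocity=.2)
print(env.movel(np.array([.430,.430,.083]),velocity=.03,stop_force=5)); st()
env.grip(.075); env.movel(np.array([.430,.430,.22]),velocity=.25); st()
# white jar
p=np.array([.6075,.245,.22]); env.grip(.085); env.movel(p,velocity=.3)
im,d=snap("top","t2.png")
env.movel(np.r_[p[:2],.16]); print(env.movel(np.r_[p[:2],.129],velocity=.06,stop_force=15)); st()
env.grip(0,f_grip=35); st("gripper_force")
env.movel(np.r_[p[:2],.21]); st()
hsv=cv2.cvtColor(im,cv2.COLOR_BGR2HSV); m=cv2.inRange(hsv,(0,130,90),(6,255,255)); m[:, 215:]=0
n,l,s,c=cv2.connectedComponentsWithStats(m)
for i in range(1,n):
    if s[i][4]>50: print(c[i],s[i],onplane("top",*c[i],.062))
env.movel(np.array([.55,.43,.20]),velocity=.25)
env.movel(np.array([.55,.43,.095]),velocity=.2)
print(env.movel(np.array([.55,.43,.078]),velocity=.03,stop_force=5)); st()
env.grip(.067); env.movel(np.array([.55,.43,.20]),velocity=.25); st()
env.movel(np.array([.49,.43,.20]),velocity=.3)
E
```

```text
True
t 8.3 [0.4301 0.4301 0.0858] op 0.0563 F [-0.7 -1.2  5.6]
t 9.3 [0.4299 0.4293 0.2192] op 0.0750 F [-0.5 -0.1 -0.2]
False
t 11.8 [0.6075 0.2451 0.1289] op 0.0849 F [-0.5  0.5  0.6]
t 12.3 [0.6081 0.2451 0.1298] op 0.0475 F [ 0.7 -1.5  4.9] 35.93839433304488
t 13.0 [0.607  0.2445 0.2091] op 0.0477 F [ 0.   0.4 -2.2]
[164.12151394 235.9501992 ] [152 224  25  25 502] [0.4292086  0.42837933 0.062     ]
True
t 15.1 [0.5502 0.43   0.0809] op 0.0479 F [-0.  -1.1  6. ]
t 16.0 [0.55   0.4297 0.2002] op 0.0667 F [ 0.4 -0.3  0. ]
```

```bash
cat >> h.py <<'E'
A=np.radians(-9.3); U=np.array([np.cos(A),np.sin(A),0]); X=np.array([np.sin(A),-np.cos(A),0])
C=np.array([.5492,.2536,0.]); HN=C+.0525*X+np.array([0,0,.045])
RG=np.hypot(.093,.030); PH=np.arctan2(.030,.093)
def tab(th): return HN-RG*np.cos(th+PH)*X+np.array([0,0,RG*np.sin(th+PH)+.054])
def box(x,y,z=0): return C+x*X+y*U+np.array([0,0,z])
E
python3 - <<'E'
from h import *
p=tab(0); print(p)
env.grip(.04); env.movel(p+[0,0,.06],velocity=.25,rot=q(A))
print(env.movel(p,velocity=.06,stop_force=10)); st()
env.grip(0,f_grip=20); st("gripper_force")
for th in np.linspace(.1,.3,3): env.movel(tab(th),velocity=.05)
st()
snap("scene","s3.png")
E
```

```text
[0.55574495 0.29356766 0.129     ]
False
t 18.7 [0.556  0.2938 0.1294] op 0.0398 F [-0.1  0.8 -1.1]
t 19.0 [0.5561 0.2936 0.1294] op 0.0096 F [1.4 0.5 2.4] 24.618582129478455
t 20.1 [0.554  0.2804 0.1551] op 0.0095 F [ 4.6 -1.  -0.1]
```

View pics/s3.png

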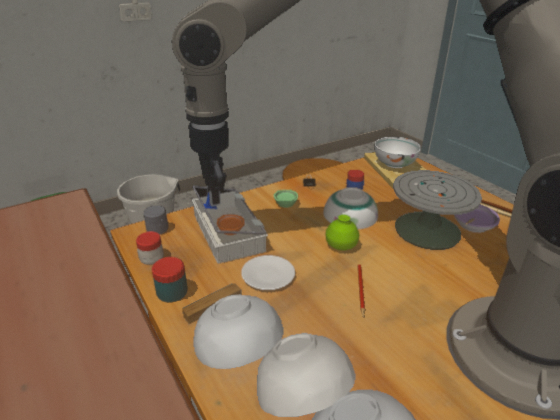

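The tab is gripped at (210,200) and the lid is rising; both jars stand upright at (149,246) and (169,280).

```bash
python3 - <<'E'
from h import *
for th in np.linspace(.42,1.7,11):
    env.movel(tab(th),velocity=.06); f=env.get_state()["force"]; print(np.round(f,1),end=" ")
    if np.linalg.norm(f)>25: print("STOP"); break
st()
env.grip(.04); env.movel(tab(1.7)+[0,0,.11],velocity=.2); st()
env.movel(box(0,0,.30)+[-.0,.16,0],velocity=.3)
for n in("top","scene"):
    im,d=snap(n,n+"4.png"); np.savez(n+"4.npz",im=im,d=d)
cv2.imwrite("pics/c4.png",np.hstack([cv2.resize(cv2.imread("pics/top4.png")[120:300,130:330],(400,360)),cv2.resize(cv2.imread("pics/scene4.png")[120:300,120:320],(400,360))]))
E
```

```text
[ 4.8 -3.1 -1. ] [ 6.1 -2.1 -0.5] [ 5.8 -0.5 -0.9] [ 5.8 -1.7 -0.6] [ 6.7  0.  -0.6] [ 7.8 -0.1 -1.4] [ 6.8 -0.7  0.4] [6.  0.  2.1] [ 6.8 -1.9  2.4] [ 6.4 -0.1  2.8] [ 6.6 -1.5  2.7] t 24.0 [0.5352 0.1614 0.1882] op 0.0096 F [ 6.6 -1.5  2.7]
t 25.1 [0.5335 0.16   0.2963] op 0.0401 F [ 0.2 -0.1 -0.6]
```

View pics/c4.png

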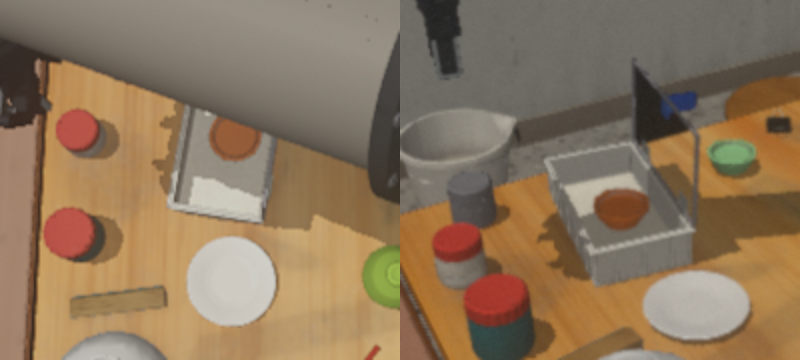

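Both views show the lid standing open (scene crop 665,140) and the orange bowl uncovered near (622,208), the saucer clear, and both jars upright.

```bash
python3 - <<'E'
from h import *
z=np.load("top4.npz"); hsv=cv2.cvtColor(z["im"],cv2.COLOR_BGR2HSV)
b=onplane("top",247.5,187.8,.031)+[.0008,.0005,0]; d=b-C; print("bowl",b,"box xy",d@X,d@U)
b[2]=0
env.grip(.080); env.movel(b+[0,0,.20],velocity=.25,rot=q(A)); 
env.movel(b+[0,0,.115],velocity=.15); hit=env.movel(b+[0,0,.076],velocity=.03,stop_force=6); print(hit); st()
E
```

```text
bowl [0.54537215 0.24850557 0.031     ] box xy 0.0056460595491955555 -0.0029542607353930726
False
t 29.8 [0.5455 0.2486 0.0762] op 0.0801 F [ 0.9 -0.8  0.8]
```

```bash
python3 - <<'E'
from h import *
env.grip(.0,f_grip=30); st("gripper_force")
p=env.get_state()["tcp_pos"]; 
env.movel(np.r_[p[:2],.13],velocity=.08); st("gripper_force")
env.movel(np.r_[p[:2],.24],velocity=.2); st("gripper_force")
im,d=snap("scene","s5.png"); np.savez("scene5.npz",im=im,d=d)
E
```

```text
t 30.1 [0.5454 0.2486 0.0767] op 0.0587 F [-2.  -1.5  4.8] 31.07560671014653
t 30.9 [0.5453 0.2483 0.1297] op 0.0581 F [-0.6  0.4 -1.1] 32.2914613498142
t 31.6 [0.545  0.2479 0.2388] op 0.0586 F [ 0.8  0.8 -1.4] 32.35714791517239
```

View pics/s5.png

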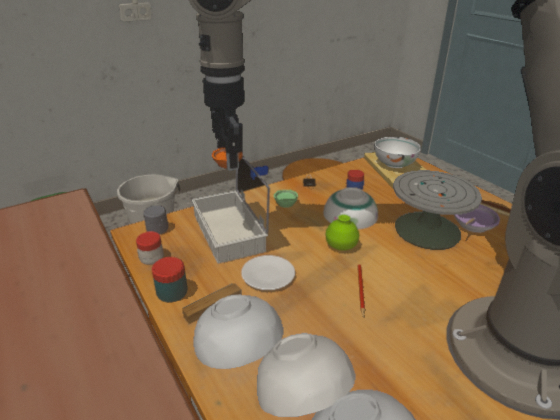

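The bowl hangs level in the fingers at (226,157) and the box floor is empty. Next it goes on the saucer with the gripper turned 90°.

```bash
python3 - <<'E'
from h import *
s=np.array([.3796,.2543,0]); r=q(A+np.pi/2)
env.movel(s+[0,0,.24],velocity=.1,rot=r); st("qpos")
env.movel(s+[0,0,.10],velocity=.12); print(env.movel(s+[0,0,.0745],velocity=.02,stop_force=4)); st()
env.grip(.072); st(); env.movel(s+[0,0,.11],velocity=.08); env.movel(s+[0,0,.25],velocity=.25)
env.movel(np.array([.50,.42,.28]),velocity=.25,rot=q(A)); st("qpos")
for n in("top","scene"):
    im,d=snap(n,n+"6.png"); np.savez(n+"6.npz",im=im,d=d)
    hsv=cv2.cvtColor(im,cv2.COLOR_BGR2HSV)
im=cv2.imread("pics/top6.png")
cv2.imwrite("pics/c6.png",np.hstack([cv2.resize(im[130:310,130:330],(400,360)),cv2.resize(cv2.imread("pics/scene6.png")[150:330,130:330],(400,360))]))
E
```

```text
t 33.5 [0.3798 0.2543 0.2399] op 0.0583 F [-0.3 -0.2 -1.1] [ 0.35910748  0.5695391  -1.37385335  2.06429601  0.65261928  1.0565031
  0.06901734]
True
t 35.9 [0.3797 0.2543 0.0769] op 0.0587 F [-0.8 -0.6  7.3]
t 36.2 [0.3793 0.2538 0.0762] op 0.0723 F [ 0.4 -0.2  0. ]
t 39.2 [0.4998 0.4196 0.2794] op 0.0721 F [-0.3  0.4 -0.2] [-0.22706928  0.59689191 -0.82944894  1.59396263  0.4687069   1.16182257
 -1.32259393]
```

View pics/c6.png

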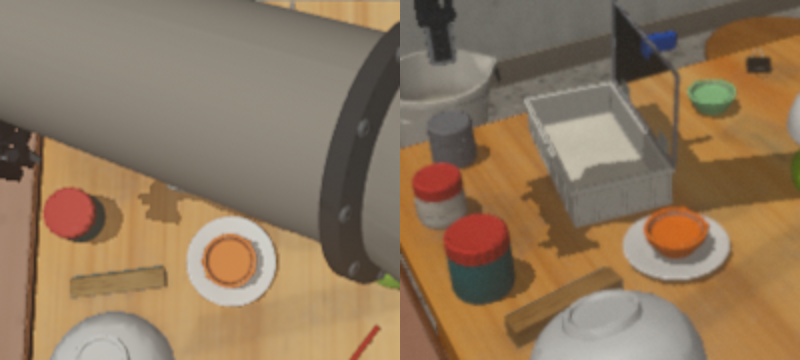

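The bowl stands on the saucer (crop 230,261 against the saucer's 231,262), the box is empty and the lid still open. I'll check the centring numerically.

```bash
python3 - <<'E'
from h import *
im=np.load("top6.npz")["im"]; hsv=cv2.cvtColor(im,cv2.COLOR_BGR2HSV)
def big(m):
    c=max(cv2.findContours(m,cv2.RETR_EXTERNAL,cv2.CHAIN_APPROX_NONE)[0],key=cv2.contourArea); return cv2.minEnclosingCircle(cv2.convexHull(c)), cv2.fitEllipse(c)
roi=np.zeros(im.shape[:2],np.uint8); roi[235:290,215:275]=255
o=cv2.inRange(hsv,(4,130,90),(14,255,255))&roi; w=cv2.inRange(hsv,(0,0,150),(180,70,255))&roi
eo=big(o); ew=big(w); print(eo,ew)
print("bowl",onplane("top",*eo[1][0],.032),onplane("top",*eo[0][0],.032),"saucer",onplane("top",*ew[1][0],.01),onplane("top",*ew[0][0],.01))
E
```

```text
(((243.96153259277344, 259.5384521484375), 13.847590446472168), ((244.30535888671875, 259.8843078613281), (25.545488357543945, 25.74903106689453), 88.55290985107422)) (((245.17698669433594, 260.2215576171875), 22.739051818847656), ((245.15847778320312, 260.2434997558594), (44.1669807434082, 44.49443435668945), 2.734788417816162))
bowl [0.3781165  0.25371427 0.032     ] [0.37889153 0.25449397 0.032     ] saucer [0.37869369 0.25335351 0.01      ] [0.37874359 0.25331147 0.01      ]
```

Centred to within 1 mm. Now I'll shut the lid.

```bash
python3 - <<'E'
from h import *
p=tab(1.7); env.grip(.04); env.movel(p+[0,0,.11],velocity=.25); print(env.movel(p,velocity=.08,stop_force=10)); st()
env.grip(0,f_grip=20); st("gripper_force")
for th in np.linspace(1.57,.08,13):
    env.movel(tab(th),velocity=.06); f=env.get_state()["force"]; print(np.round(f,1),end=" ")
    if np.linalg.norm(f)>25: print("STOP"); break
print(env.movel(tab(-.03),velocity=.02,stop_force=10)); st()
env.grip(.04); env.movel(tab(0)+[0,0,.08],velocity=.2); env.movel(np.array([.50,.42,.25]),velocity=.25)
for n in("top","scene"):
    im,d=snap(n,n+"7.png"); np.savez(n+"7.npz",im=im,d=d)
cv2.imwrite("pics/c7.png",np.hstack([cv2.resize(cv2.imread("pics/top7.png")[130:310,130:330],(400,360)),cv2.resize(cv2.imread("pics/scene7.png")[150:330,130:330],(400,360))]))
E
```

```text
False
t 42.4 [0.5343 0.1607 0.1879] op 0.0401 F [-0.2  0.7  0.5]
t 42.8 [0.5351 0.1605 0.1878] op 0.0099 F [ 3.7 -0.5 -0.6] 24.876399636268616
[ 5.2 -1.  -1.3] [ 5.1 -0.8 -1.2] [ 4.8 -0.9 -2.1] [ 5.4 -1.5 -1.7] [ 5.3 -1.3 -1.8] [ 6.4 -2.2 -1.6] [ 6.4 -1.9 -1.6] [ 6.3 -2.1 -1.7] [ 6.6 -2.8 -2.2] [ 6.4 -1.6 -1.1] [ 7.4 -1.9 -1.2] [ 8.5 -1.4 -1.9] [ 6.8 -0.8 -0.4] True
t 47.7 [0.5562 0.294  0.1318] op 0.0095 F [-1.5 -1.7  6.4]
```

View pics/c7.png

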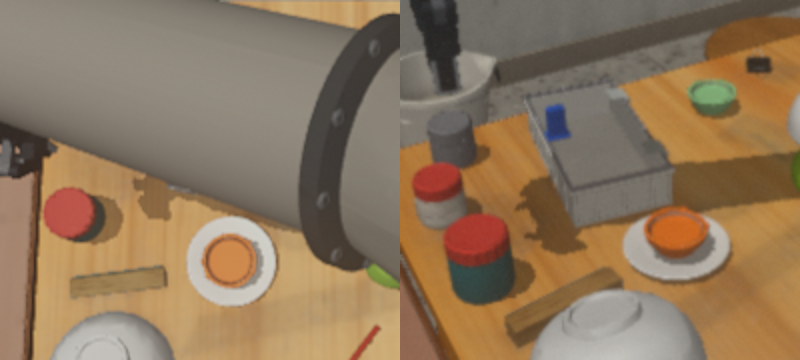

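The lid looks shut, with the tab at scene crop (555,122). I'll compare it pixel-wise with the first picture.

```bash
python3 - <<'E'
from h import *
for n in ("scene0","scene7"):
    im=np.load(n+".npz")["im"]; hsv=cv2.cvtColor(im,cv2.COLOR_BGR2HSV)
    m=cv2.inRange(hsv,(105,120,40),(130,255,255)); m[:190]=0;m[235:]=0;m[:,:190]=0;m[:,240:]=0
    k,l,s,c=cv2.connectedComponentsWithStats(m); print(n,[(c[i].round(2),s[i]) for i in range(1,k) if s[i][4]>10])
a=np.load("scene0.npz")["im"];b=np.load("scene7.npz")["im"]
p,_=[(np.float32(cv2.cvtColor(x[200:222,190:222],cv2.COLOR_BGR2GRAY))) for x in(a,b)],0
print(cv2.phaseCorrelate(p[0],p[1]))
E
```

```text
scene0 [(array([207.33, 211.36]), array([203, 203,  12,  17, 135], dtype=int32))]
scene7 [(array([207.48, 211.23]), array([203, 203,  12,  17, 145], dtype=int32))]
((0.1752406107821951, 0.18167169138310513), 0.8024525285388032)
```

The lid is shut to within 0.3 mm, so the jars go back now.

```bash
cat > jar.py <<'E'
from h import *
u0=np.array([np.cos(A0),np.sin(A0)])
def put(src,zsrc,dst,zdst,rel):
    env.grip(.082); env.movel(np.r_[src,.22],velocity=.25,rot=q(A0)); env.movel(np.r_[src,.15],velocity=.2)
    env.movel(np.r_[src,zsrc],velocity=.06,stop_force=15); env.grip(0,f_grip=35); st()
    env.movel(np.r_[src,.23],velocity=.15); env.movel(np.r_[dst,.23],velocity=.2); env.movel(np.r_[dst,zdst+.015],velocity=.12)
    print(env.movel(np.r_[dst,zdst-.003],velocity=.02,stop_force=4)); st(); env.grip(rel); env.movel(np.r_[dst,.25],velocity=.15); st()
def caps():
    env.movel(np.array([.40,.05,.33]),velocity=.3)   # off to the side
    im,_=camera("top"); hsv=cv2.cvtColor(im,cv2.COLOR_BGR2HSV); m=cv2.inRange(hsv,(0,130,90),(6,255,255)); m[:,290:]=0
    n,l,s,c=cv2.connectedComponentsWithStats(m); cv2.imwrite("pics/caps%.0f.png"%env.get_state()["time"],im)
    for i in range(1,n):
        if s[i][4]>50: print(c[i].round(2),s[i],onplane("top",*c[i],.1))
E
python3 - <<'E'
from jar import *
tt=np.array([.480,.273])+u0*.0040; tw=np.array([.6075,.245])+u0*.0058
put(np.array([.55,.43]),.0805,tw,.1299,.067)
put(np.array([.43,.43]),.0855,tt,.1348,.075)
caps()
E
```

```text
t 52.5 [0.5503 0.4302 0.0811] op 0.0476 F [0.3 0.1 4.5]
True
t 56.4 [0.6131 0.2439 0.13  ] op 0.0476 F [-1.1 -0.8  6.6]
t 57.7 [0.6128 0.2436 0.2489] op 0.0669 F [-0.3  0.  -0.5]
t 61.2 [0.4302 0.4302 0.0861] op 0.0560 F [-1.4 -1.6  5.1]
True
t 64.9 [0.4839 0.2723 0.135 ] op 0.0561 F [-0.3 -1.3  5.9]
t 66.1 [0.4836 0.2718 0.2492] op 0.0749 F [0.3 0.5 0.1]
[248.05 151.34] [238 141  21  22 359] [0.61020269 0.24287582 0.1       ]
[233.73 207.92] [221 195  27  27 537] [0.48410483 0.27240644 0.1       ]
```

Both caps are within 0.8 px (under 2 mm) of where they started. One last look.

```bash
python3 - <<'E'
from h import *
a,_=snap("top","t9.png"); b,_=snap("scene","s9.png"); st()
cv2.imwrite("pics/c9.png",np.hstack([cv2.resize(a[130:310,130:330],(400,360)),cv2.resize(b[150:330,130:330],(400,360))]))
E
```

```text
t 67.3 [0.4001 0.0513 0.3295] op 0.0749 F [ 0.7 -0.8  0.5]
```

View pics/c9.png

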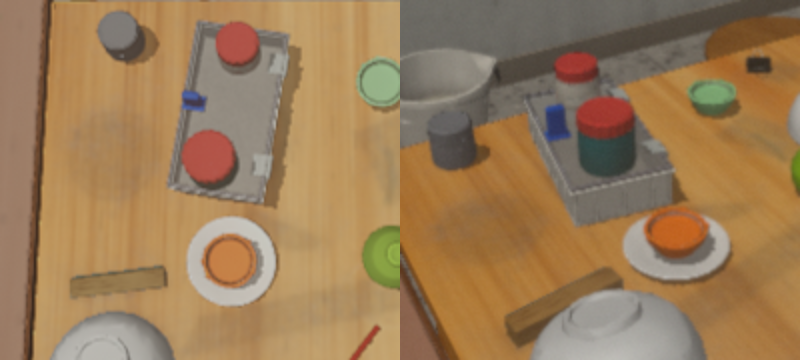

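Both jars stand upright on the shut lid (top crop 237,45 and 209,158), and the orange bowl is in the middle of the saucer (231,261).

```bash
python3 -c "
from h import *
print(job.job_done())"
```

```text
the job is handed in; nothing more can be done
None
```

The job is handed in after about 67 s: the orange bowl stands within 1 mm of the saucer's centre, the lid is shut, and both jars are upright on it within 2 mm of where they stood before.

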